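# Unpack the model tram from its sliding-lid box

### The arm

A 6-joint arm with a two-finger parallel gripper is mounted at the origin on the work surface. World frame = base frame: x ahead of the robot, y to its left, z up, the work surface at z = 0. Lengths are in m, angles in degrees, forces in N, time in s.
With the tool pointing down it reaches from about 0.35 to 0.875 m from the base axis. Payload 4.2 kg.
Tool frame: the origin (TCP) lies on the centre line of the jaws, within the pads' length; the fingertips stand tip_reach ahead of it and the grasp point (between the pads) is the TCP (tip_reach is the distance from the TCP to the fingertips, in m); z points along the fingers, y is the line along which they close (so a half turn about z gives the same grasp; the last joint's range is limited). The gripper opens to 87 mm and grips with 3 to 60 N. Pads are 19 mm wide; open, the fingers measure 117 mm over their backs; the gripper's body (75 mm by 190 mm) begins 51 mm behind the grasp point.
Start: joints at [82.483, 22.042, 0.453, 0, -68.411, -14.817], TCP at [0.237, 0.578, 0.242] pointing down, gripper open.
Joint ranges: [-179.83, 179.83], [-69.29, 118.12], [-61.27, 80.66], [-181.25, 117.63], [-171.15, -9.14], [-177.46, 177.46]. Speed limits (degrees/s): [159.86, 159.86, 180, 180, 180, 180].

### API

Orientations are given as a 3x3 rotation matrix whose columns are the frame's x, y, z axes.
In Python, from station import sense, capture, finish_job, tip_reach gives the robot as it stands.
- The arm moves only by the tool arm_command, never from a script. Its argument "deltas" is a list of rows, each a list of 7 numbers: the turn, a rotation vector about the tool's x, y, z in rad, then the shift along the tool's x, y, z in cm, then the closure, from -1 (fully open) to 1 (shut), so that 0 is half open. In form: [[rx, ry, rz, dx, dy, dz, hand], ...]. A call has 1 to 8 rows; each row is the pose to reach, as a shift and turn from the pose commanded when the call began, along the tool's axes at that moment; what a row does not reach only later rows make up. A row lasts 1/12 s, in which the tool goes at most 41.7 mm and 7.16 degrees, less where a joint would pass 70% of its speed; a pose out of reach is approached as far as the arm can. A call with a gripper value outside its range is refused whole. The fingers move at their own pace and stop on an object; the grip force is fixed at half the most. Time passes only in rows, so rows that repeat a pose let the fingers close. It gives the time, the measured TCP pose, the force, the opening and the grip force at its end, in the units of the state.
- sense(): the state, without advancing time (a new reading comes with each control period).
- capture(name): name is "scene" or "top" or "wrist"; returns a dict with "pixels" (480x640x3 uint8, blue, green, red), "fovy" (degrees; the focal length in pixels is half the picture's height over the tangent of half this angle, whatever the lens; pixels are square), "cx", "cy" (the principal point, pixels), "rvec" (rotation vector, rad) and "tvec" (3), from world to camera coordinates, as OpenCV has them. Camera axes: x right, y down, z forward; pixel columns grow to the right and rows downward; lengths in m; the calibration is good to about 2 mm. The wrist camera is an equidistant fisheye: a pixel r from the principal point sees the ray r / f radians off the axis. A picture is of the moment at which its call begins. There is no depth.
- finish_job(): hands the job in; it is judged then, once.
The state is a dict: "time_s": time; "joints": joint angles; "joint_velocities": joint speeds; "effort": joint torques, N m; "tcp_pos": TCP position; "ee_rot": TCP orientation; "wrist_force": force on the tool from outside, world axes, zero at the start; "moment": the same for the moment, N m; "gripper_width": opening from 0.0 (shut) to 1.0 (fully open); "gripper_force": force on a finger pad.
Only numpy, scipy, OpenCV 4.12 (cv2) and the standard library are available. Lean on these libraries where they do the work, as an engineer would, in place of code of your own. Each camera call takes 0.05 s, during which the arm holds its last target. There are 200 camera calls.

### The job

Open the wooden storage box by lifting the handle end of its lid over the stop lip and sliding the lid out of its grooves, and lay the lid flat, handle up, within the blue felt mat. Then take the red model tram out of the box and set it down gently, upright, wholly on the grey street plinth, centred between the white edge lines and in line with the rails. Leave the toy house, the red jar and the toy tree standing where they are.

Things in the scene. Friction and masses are not known exactly. Their poses are not given: they have to be found in the camera images.
- box: Light wooden box fixed to the table, 200 (x) x 164 (y) x 94 mm high. Origin: centre of its underside; z up; +x is the way the lid slides out. Cavity 184 x 136 mm, floor at z 8 mm. Side walls 14 mm thick; their tops at z 74 mm are ledges that carry the lid. Thin cheeks 156 mm apart, top z 93 mm, guide the lid's sides. The rear (-x) end is closed by a wall to z 94 mm.
- box_lip (a point): Middle of the top of the dark stop lip across the box's +x end, box x 96, z 83 mm: 8 mm thick, 9 mm above the ledges. The slack under the rails is less than this, so a level lift cannot clear it: tilt the lid's handle end up (3.5 to 4.5 degrees about its rear lower edge), then slide.
- box_rails (a point): Midway between the +x ends of the two dark rails, at their underside, box x -10, z 88 mm. The rails cover only the rear part of the ledges (box x -100 to -10 mm), reach 14 mm inward from the box's sides, top z 94 mm, and leave the lid 7 mm of vertical slack. The lid can be lifted away once its rear edge has slid past here (80 mm of travel).
- lid: Loose green-painted wooden lid, 180 (x) x 150 (y) x 7 mm, about 0.2 kg. Origin: centre of its underside; z up; x along the box's x. At the start it lies level on the ledges at box x 0, z 74 mm, with 2 mm of play at each end. Black upright handle bar on its top near the +x end: 16 mm thick along x, 60 mm long along y, centred at x +70 mm, from z 7 to 37 mm.
- lid_grip (a point): On the lid's handle bar, the point to grip: lid x +70 mm, y 0, z +30 mm (23 mm above the lid's upper face).
- lid_front (a point): Middle of the lower edge of the lid's handle end (lid x +90 mm, z 0).
- lid_rear (a point): Middle of the lower edge of the lid's rear end (lid x -90 mm, z 0).
- tram: Loose red model tram with a white roof, 130 (x) x 42 (y) x 60 mm high, about 0.25 kg, flat vertical sides from z 10 to 50 mm; the wheel blocks do not turn. Origin: centre of its underside; z up; both ends alike. At the start it stands on the box's floor under the lid, about along the box's x.
- mat: Blue felt mat fixed on the table, 190 (x) x 240 (y) x 3 mm. Origin: centre of its underside; z up.
- plinth: Grey street plinth fixed on the table, 200 (x) x 80 (y) x 22 mm high, flat top with two steel tram rails let in flush along x and white lines along its long edges. Origin: centre of its underside; z up.
- house: Yellow toy house with a green roof, 66 x 70 x 70 mm, loose; origin at the centre of its underside. Leave alone.
- jar: Red jar with a black lid, 60 mm across, 80 mm high, loose; origin at the centre of its underside. Leave alone.
- tree: Green toy fir tree, 56 mm across, 98 mm high, loose; origin at the centre of its underside. Leave alone.
There are look-alikes about, which are no part of the job. What is shaped like the plinth but green or yellow is not meant.

How it is judged (in metres and radians):
On the way, in this order (a step that is already met when the one before it is completed fails the run):
1. the lid's handle end has passed over the stop lip while its rear end is still under the rails (x of lid_front in the frame of box between 0.108 and 0.168 m and x of lid_rear in the frame of box between -0.1 and -0.012 m and z of lid_rear in the frame of box between 0.068 and 0.088 m and z of lid_front in the frame of box above 0.078 m), for 0.1 s.
2. the lid lies flat on the mat, handle up, released (x of lid in the frame of mat between -0.06 and 0.06 m and y of lid in the frame of mat between -0.08 and 0.08 m and z of lid in the frame of mat between 0.001 and 0.007 m and angle between lid's own z axis and vertical below 0.06 rad and contact force between lid and mat above 0.3 N and contact force between lid and the fingers below 0.1 N and linear speed of lid below 0.02 m/s), for 0.3 s.
At the end, for the whole second after the job is handed in: Lid at rest flat on the mat, handle up (centre within 60 mm in x, 80 mm in y of the mat's; tilt under 0.06 rad); tram at rest upright on the plinth (centre within 35 mm along, 10 mm across; within 0.15 rad of the rails; tilt under 0.06 rad); both let go (all of step 2 and x of tram in the frame of plinth between -0.035 and 0.035 m and y of tram in the frame of plinth between -0.01 and 0.01 m and z of tram in the frame of plinth between 0.019 and 0.026 m and angle between the x axis of tram and the x axis of plinth, either way round below 0.15 rad and angle between tram's own z axis and vertical below 0.06 rad and contact force between tram and plinth above 0.5 N and contact force between tram and the fingers below 0.1 N and linear speed of tram below 0.02 m/s); the robot touches nothing.
It fails at once if the house, jar or tree was moved more than 20 mm or tipped (distance of any of house, jar, tree from where it was at the start of the episode above 0.02 m or angle between any of house, jar, tree's own z axis and vertical above 0.3 rad).
It fails at once if the tram was dropped: let fall (moving faster than 0.4 m/s with the fingers off it) (linear speed of tram above 0.4 m/s and contact force between tram and the fingers below 0.1 N).
It fails at once if the tram was tipped over (angle between tram's own z axis and vertical above 0.7 rad).
It also fails if it takes over 64 s, if anything falls off the work surface, if the arm or the gripper's body presses on something with over 40 N, if the wrist force passes 120 N, or if a joint passes its speed limit or range.

## Working session

There is one attempt and no reset: what is moved stays moved. The work goes in short steps, Python scripts to look and compute and a tool call to move; the robot and the scene stay as the last step left them, time stands still between calls to the robot, and variables do not carry over. Pictures are saved under pics/ and viewed, at most 12 in all, crops included, and the job is handed in when it is done.

Besides the shell and the picture viewer there is one more tool, called as name(argument=value, ...), one argument or row to a line, values as JSON. arm_command: Moves the arm, as the interface text tells. Its arguments: {"type":"object","properties":{"deltas":{"type":"array"}},"required":["deltas"]}

```bash
ls; mkdir -p pics; python3 - <<'E'
from station import sense,capture,tip_reach
import cv2,numpy as np
s=sense(); print(s['time_s'],s['tcp_pos'],s['ee_rot'],s['gripper_width'],tip_reach)
for n in ['scene','top']:
    c=capture(n); cv2.imwrite(f'pics/{n}0.png',c['pixels']); print(n,c['fovy'],c['cx'],c['cy'],c['rvec'],c['tvec'])
E
```

```text
pics
0.0 [0.23728722 0.57761296 0.24048767] [[ 9.24899865e-01 -3.80210075e-01 -7.34291917e-04]
 [-3.80210777e-01 -9.24897755e-01 -1.97696072e-03]
 [ 7.25154368e-05  2.10767640e-03 -9.99997776e-01]] 0.9955554236308414 0.019
scene 54.95113942855577 319.82042773307705 240.23197339268475 [ 0.78930881  2.58800957 -1.07035926] [ 0.51147412 -0.05793905  1.16516624]
top 45.7105828203096 321.4594004380475 231.12131664816008 [ 2.17211233 -2.19738255  0.07638727] [-0.12509875  0.55392493  1.15220993]
```

View pics/scene0.png

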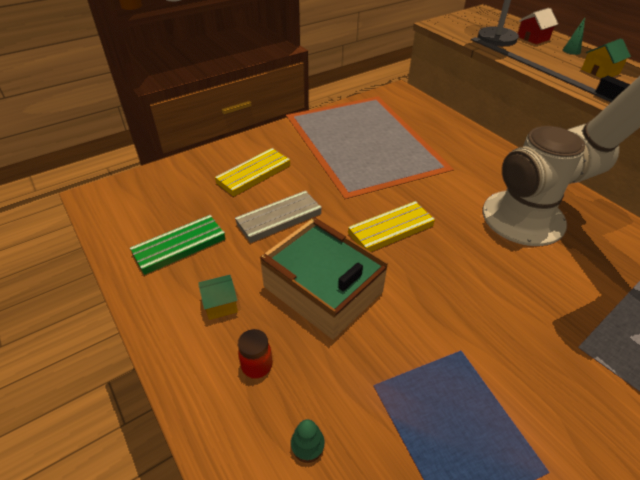

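View pics/top0.png

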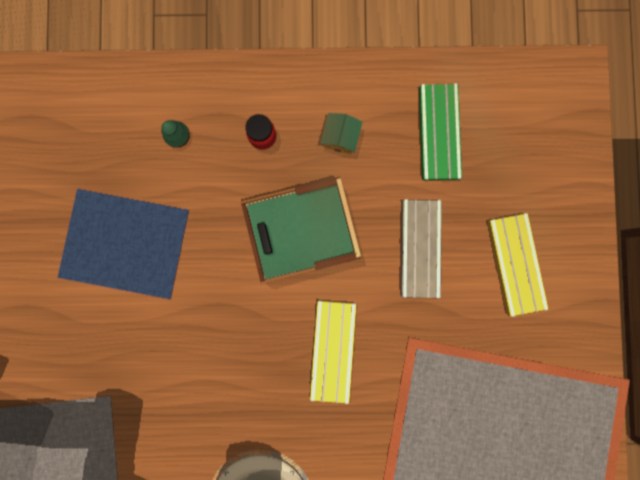

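Top view: grey plinth at (421,248), which I choose. Its look-alikes are green at (440,131), yellow at (518,265) and (333,352), and the grey rug with an orange edge at (505,420). The box and lid are at (300,230), with the handle at (264,238) on the left, facing the blue mat at (124,243). House at (341,133), jar at (261,131), tree at (175,133).

```bash
cat > h.py <<'E'
import cv2,numpy as np
from station import sense,capture
def ray(c,uv):
    uv=np.atleast_2d(np.asarray(uv,float)); f=240/np.tan(np.radians(c['fovy']/2))
    p=(uv-[c['cx'],c['cy']])/f
    if c.get('fish'):
        r=np.linalg.norm(p,axis=1,keepdims=True)+1e-12; d=np.hstack([p/r*np.sin(r),np.cos(r)])
    else: d=np.hstack([p,np.ones((len(p),1))])
    R=cv2.Rodrigues(np.asarray(c['rvec'],float))[0]
    return -R.T@np.asarray(c['tvec'],float), d@R
def plane(c,uv,z):
    o,d=ray(c,uv); return o+d*((z-o[2])/d[:,2])[:,None]
def cap(n):
    c=capture(n); c['fish']=n=='wrist'; return c
def hsv(c): return cv2.cvtColor(c['pixels'],cv2.COLOR_BGR2HSV)
def blob(m,roi=None):
    m=m.astype(np.uint8)*255
    if roi is not None:
        k=np.zeros_like(m); x0,y0,x1,y1=roi; k[y0:y1,x0:x1]=1; m=m*k
    cs=cv2.findContours(m,cv2.RETR_EXTERNAL,cv2.CHAIN_APPROX_NONE)[0]
    return max(cs,key=cv2.contourArea)[:,0]
def rect(c,ct,z):
    P=plane(c,ct,z)[:,:2]; (cx,cy),(w,h),a=cv2.minAreaRect((P*1000).astype(np.float32))
    if w<h: w,h,a=h,w,a+90
    return np.round([cx,cy],1),np.round([w,h],1),round(a%180,1)
E
python3 - <<'E'
from h import *
c=cap('top'); H=hsv(c); h,s,v=cv2.split(H); print('campos',ray(c,[[0,0]])[0])
for p in [(310,225),(264,238),(124,243),(410,248),(406,248),(440,131),(250,270)]: print(p,H[p[1],p[0]])
lid=blob((h>55)&(h<95)&(s>90),(235,170,365,290)); print('lid',rect(c,lid,.081))
hd=blob(v<38,(250,210,280,265)); print('handle',rect(c,hd,.111))
m=blob((h>100)&(h<125)&(s>80),(40,170,210,310)); print('mat',rect(c,m,.003))
pl=blob((s<110),(395,190,450,305)); print('plinth',rect(c,pl,.022))
for n,roi,z in [('house',(315,105,367,160),.07),('jar',(240,110,280,155),.08),('tree',(155,115,195,150),.05)]:
    x0,y0,x1,y1=roi; print(n,plane(c,[[(x0+x1)/2,(y0+y1)/2]],z))
E
cat > crop.py <<'E'
import cv2; i=cv2.imread('pics/top0.png')[170:310,230:460]; cv2.imwrite('pics/crop0.png',cv2.resize(i,None,fx=3,fy=3))
E
python3 crop.py
```

```text
campos [ 0.4693768  -0.13224026  1.1883889 ]
(310, 225) [ 62  84 119]
(264, 238) [11 44 46]
(124, 243) [108  93  90]
(410, 248) [ 18  70 161]
(406, 248) [ 33  31 216]
(440, 131) [ 62 144 149]
(250, 270) [ 13 167 174]
lid (array([541.6, -52.1]), array([142.3,  96.3]), 13.4)
handle (array([533.5, -29.5]), array([52.6,  3.1]), 12.7)
mat (array([533.5, 282.4]), array([234.7, 183.3]), 78.5)
plinth (array([ 514.9, -335.1]), array([201.1,  82. ]), 177.7)
house [[ 0.74549281 -0.17275136  0.07      ]]
jar [[ 0.74492452 -0.01234132  0.08      ]]
tree [[0.75443187 0.16347537 0.05      ]]
```

View pics/crop0.png

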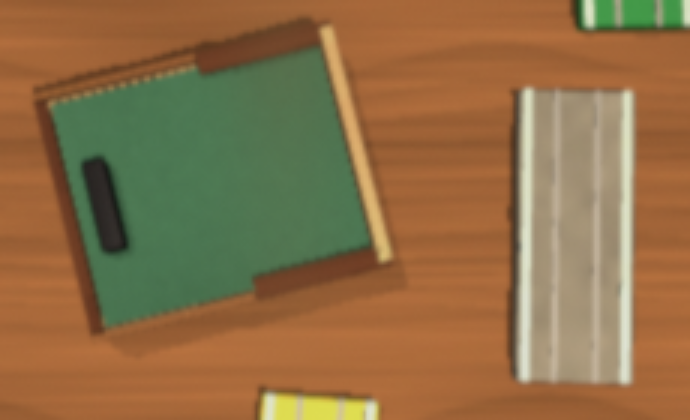

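Crop: the grey plinth has white lines and steel rails, centred near (575,235) in the crop. The green lid's handle is at (104,205), beside the dark lip on the left end. The choice stands.

```bash
cat >> h.py <<'E'
from scipy.spatial.transform import Rotation as Ro
def go(p,yaw,tilt=0):
    """delta from measured pose: tool down, tool y at yaw(deg)"""
    s=sense(); R=np.array(s['ee_rot']); a=np.radians(yaw); y=np.array([np.cos(a),np.sin(a),0]); z=np.array([0,0,-1.])
    T=np.c_[np.cross(y,z),y,z]@Ro.from_rotvec([tilt,0,0]).as_matrix()
    rv=Ro.from_matrix(R.T@T).as_rotvec(); d=R.T@(np.array(p)-s['tcp_pos'])*100
    print('t',s['time_s'],'tcp',np.round(s['tcp_pos'],4),'w',round(s['gripper_width'],3),'F',np.round(s['wrist_force'],1),'DELTA',np.round(rv,4),np.round(d,2),'rows',np.linalg.norm(d)/4.17)
E
python3 - <<'E'
from h import *
c=cap('top'); h,s,v=cv2.split(hsv(c))
lid=blob((h>45)&(h<95)&(s>50),(235,170,365,290)); print('lid',rect(c,lid,.081))
hd=blob(v<75,(250,210,280,265)); print('handle',rect(c,hd,.111))
m=blob((h>100)&(h<125)&(s>60),(40,170,210,310)); print('mat',rect(c,m,.003))
hc=rect(c,hd,.111)[0]/1000
go([hc[0],hc[1],.25],-77.3)
E
```

```text
lid (array([550.5, -90. ]), array([179. , 147.3]), 103.8)
handle (array([534.2, -23.7]), array([62.3, 17.9]), 13.8)
mat (array([533.3, 282.4]), array([235.9, 184.8]), 78.6)
t 0.2 tcp [0.2374 0.5778 0.2409] w 1.001 F [ 0.4 -0.3  0.5] DELTA [ 1.300e-03  3.000e-04 -6.115e-01] [50.32 44.36 -0.85] rows 16.087050941831933
```

arm_command(
  deltas=[
    [0,0,-0.1,6,5,0,0],
    [0,0,-0.2,12,10,0,0],
    [0,0,-0.3,18,15.5,0,0],
    [0,0,-0.4,24,21,0,0],
    [0,0,-0.5,30,26,0,0],
    [0,0,-0.6,34,30,0,0],
    [0,0,-0.63,37,32.6,0,0],
    [0,0,-0.63,40,35.2,0,0],
  ],
)

```text
time_s: 0.87
tcp_pos: [0.3865, 0.2779, 0.2417]
ee_rot: [[0.971, 0.24, 0.0], [0.24, -0.971, 0.0], [0.0, -0.0, -1.0]]
wrist_force: [0.7, 0.5, -0.5]
gripper_width: 0.525
gripper_force: 0.0
```

```bash
python3 -c "
from h import *
go([.534,-.0225,.24],-76.2)"
```

```text
t 0.8667 tcp [0.3865 0.2779 0.2417] w 0.525 F [ 0.7  0.5 -0.5] DELTA [-0.0002 -0.0002  0.0012] [ 7.12 32.7   0.16] rows 8.024635864214382
```

arm_command(
  deltas=[
    [0,0,0,0.9,4,0,0],
    [0,0,0,1.8,8,0,0],
    [0,0,0,2.6,12,0,0],
    [0,0,0,3.4,16,0,0],
    [0,0,0,4.3,20,0,0],
    [0,0,0,5.1,23.5,0,0],
    [0,0,0,5.7,26,0,0],
    [0,0,0,5.7,26,0,0],
  ],
)

```text
time_s: 1.53
tcp_pos: [0.5047, 0.0374, 0.2412]
ee_rot: [[0.973, 0.233, -0.0], [0.233, -0.973, -0.001], [-0.001, 0.001, -1.0]]
wrist_force: [0.3, 0.8, 0.3]
gripper_width: 0.498
gripper_force: 0.0
```

```bash
python3 -c "
from h import *
go([.534,-.0225,.24],-76.2)
c=cap('wrist'); cv2.imwrite('pics/w1.png',c['pixels']); print(c['fovy'],ray(c,[[320,240]]))"
```

```text
t 1.5333 tcp [0.5047 0.0374 0.2412] w 0.498 F [0.3 0.8 0.3] DELTA [ 0.0008  0.0006 -0.0059] [1.45 6.51 0.12] rows 1.5993283989153904
65.70646984690485 (array([0.57796397, 0.05564811, 0.38482931]), array([[-0.2556758 , -0.08657884, -0.96287797]]))
```

View pics/w1.png

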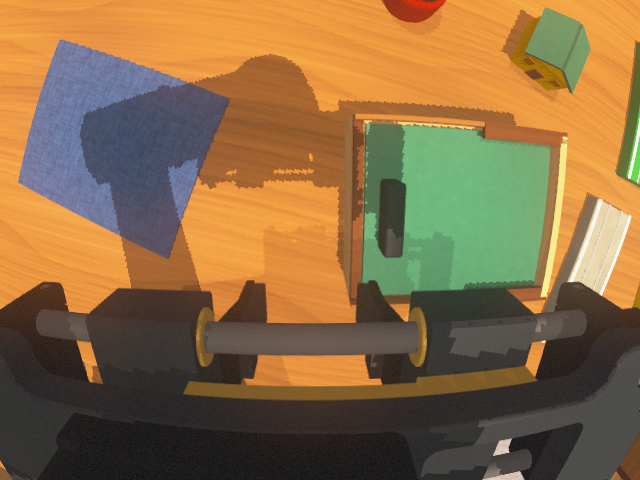

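Wrist view: the handle is at about (392,218), its top face at (395,207). The lid spans (363..552, 122..295) with the lip along x≈355. House is at (555,45), and the tip of the jar shows at (413,5).

```bash
python3 - <<'E'
from h import *
c=cap('wrist'); h,s,v=cv2.split(hsv(c))
P=plane(c,[[364,124],[553,143],[363,290],[550,285]],.081); print(P)
hd=blob(v<50,(370,165,412,262)); x,y,w,hh=cv2.boundingRect(hd); print(x,y,w,hh)
print(rect(c,hd,.111)); print(plane(c,[[395,180],[381,181],[405,181]],.111))
m=blob((h>45)&(h<95)&(s>50),(350,110,556,298)); print(rect(c,m,.081))
E
```

```text
[[ 0.59955176  0.018397    0.081     ]
 [ 0.6400888  -0.16126445  0.081     ]
 [ 0.46044166 -0.01869543  0.081     ]
 [ 0.50591793 -0.21453886  0.081     ]]Traceback (most recent call last):
  File "<stdin>", line 4, in <module>
  File "h.py", line 21, in blob
    return max(cs,key=cv2.contourArea)[:,0]
           ~~~^^^^^^^^^^^^^^^^^^^^^^^^
ValueError: max() iterable argument is empty
```

arm_command(
  deltas=[
    [0,0,-0.006,0.8,3.2,0,0],
    [0,0,-0.006,1.4,6.4,2,0],
    [0,0,-0.006,1.4,6.4,5,0],
    [0,0,-0.006,1.4,6.4,8,0],
    [0,0,-0.006,1.4,6.4,11,0],
    [0,0,-0.006,1.4,6.4,13,0],
    [0,0,-0.006,1.4,6.4,13.5,0],
    [0,0,-0.006,1.4,6.4,13.5,0],
  ],
)

```text
time_s: 2.3
tcp_pos: [0.5313, -0.0171, 0.1053]
ee_rot: [[0.969, 0.245, -0.003], [0.245, -0.969, -0.001], [-0.004, 0.0, -1.0]]
wrist_force: [0.3, 0.8, 1.2]
gripper_width: 0.503
gripper_force: 0.0
```

```bash
python3 -c "
from h import *
go([.534,-.021,.104],-76.2)
c=cap('wrist'); cv2.imwrite('pics/w2.png',c['pixels'])"
```

```text
t 2.3 tcp [ 0.5313 -0.0171  0.1053] w 0.503 F [0.3 0.8 1.2] DELTA [0.     0.0036 0.007 ] [0.17 0.44 0.13] rows 0.11762200992723615
```

View pics/w2.png

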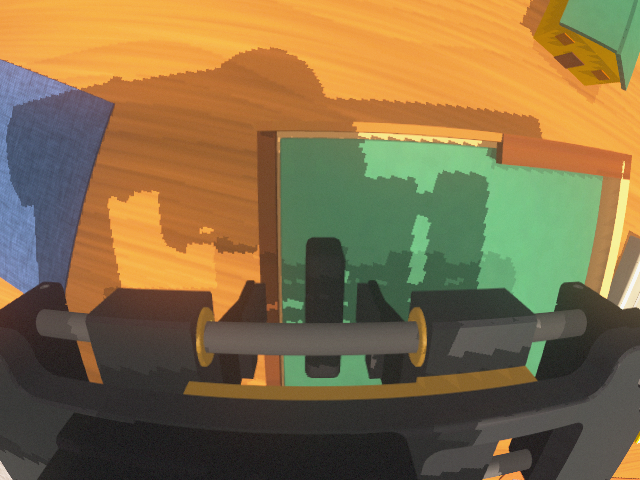

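Close view: the handle (306–345, 238–378) stands between the open fingers at x≈265 and 360, a few mm off centre as computed. The fingers are clear of the lid. I'll centre and close.

arm_command(
  deltas=[
    [0,0.003,0.005,0.2,0.4,0.1,0],
    [0,0.003,0.005,0.2,0.4,0.1,0],
    [0,0.003,0.005,0.2,0.4,0.1,1],
    [0,0.003,0.005,0.2,0.4,0.1,1],
    [0,0.003,0.005,0.2,0.4,0.1,1],
    [0,0.003,0.005,0.2,0.4,0.1,1],
    [0,0.003,0.005,0.2,0.4,0.1,1],
    [0,0.003,0.005,0.2,0.4,0.1,1],
  ],
)

```text
time_s: 3.02
tcp_pos: [0.5352, -0.0214, 0.1057]
ee_rot: [[0.971, 0.239, 0.003], [0.239, -0.971, 0.001], [0.003, 0.0, -1.0]]
wrist_force: [-0.4, -0.0, 1.3]
gripper_width: 0.179
gripper_force: 30.0
```

arm_command(
  deltas=[
    [0.018,0,0,0,0.05,-0.29,1],
    [0.036,0,0,0,0.11,-0.57,1],
    [0.054,0,0,0,0.18,-0.86,1],
    [0.072,0,0,0,0.25,-1.14,1],
    [0.072,0,0,0,0.25,-1.14,1],
    [0.072,0,0,0,0.25,-1.14,1],
  ],
)

```text
time_s: 3.52
tcp_pos: [0.5359, -0.024, 0.1168]
ee_rot: [[0.971, 0.238, -0.014], [0.238, -0.969, 0.07], [0.003, -0.072, -0.997]]
wrist_force: [0.2, -0.7, -1.1]
gripper_width: 0.18
gripper_force: 30.0
```

```bash
cat > est.py <<'E'
from h import *
# lid estimate assuming rigid grip; box frame from lid start
s=sense(); R=np.array(s['ee_rot']); o=np.array([.5352,-.0214]); a=np.radians(103.8)
X=np.array([np.cos(a),np.sin(a),0]); p=np.array(s['tcp_pos'])
bx=(p[:2]-o)@X[:2]+.070; lx=-R[:,1]; lz=-R[:,2]
g=np.array([bx,p[2]]); ax=np.array([lx@X,lx[2]]); az=np.array([lz@X,lz[2]])
f=g+.02*ax-.0317*az; r=g-.16*ax-.0317*az
print('front',f.round(4),'rear',r.round(4),'tilt',np.degrees(np.arcsin(lx[2])).round(2),'F',np.round(s['wrist_force'],1),'w',round(s['gripper_width'],3),np.round(p,4),s['time_s'])
E
python3 est.py
```

```text
front [0.0895 0.0866] rear [-0.09    0.0737] tilt 4.1 F [ 0.2 -0.7 -1.1] w 0.18 [ 0.5359 -0.024   0.1168] 3.5167
```

arm_command(
  deltas=[
    [0,0,0,0,-0.8,0.058,1],
    [0,0,0,0,-1.6,0.115,1],
    [0,0,0,0,-2.4,0.173,1],
    [0,0,0,0,-3.2,0.23,1],
    [0,0,0,0,-4,0.288,1],
    [0,0,0,0,-4,0.288,1],
    [0,0,0,0,-4,0.288,1],
  ],
)

```text
time_s: 4.1
tcp_pos: [0.5259, 0.0162, 0.117]
ee_rot: [[0.971, 0.24, -0.015], [0.24, -0.968, 0.071], [0.003, -0.072, -0.997]]
wrist_force: [0.7, 0.6, -0.8]
gripper_width: 0.183
gripper_force: 30.0
```

```bash
python3 est.py; python3 -c "
from h import *
c=cap('scene'); cv2.imwrite('pics/s2.png',cv2.resize(c['pixels'][180:380,220:480],None,fx=3,fy=3))"
```

```text
front [0.1309 0.0868] rear [-0.0486  0.0738] tilt 4.15 F [ 0.7  0.6 -0.8] w 0.183 [0.5259 0.0162 0.117 ] 4.1
```

View pics/s2.png

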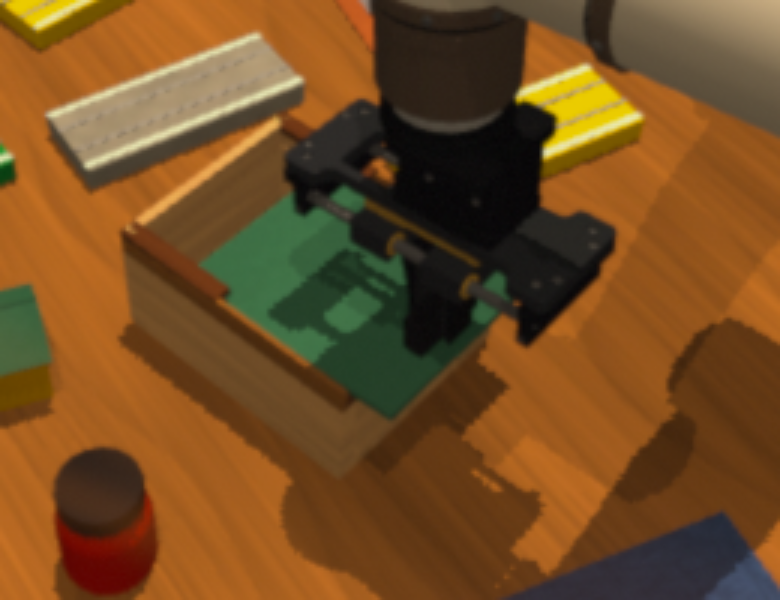

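The lid's front edge is over the lip (near (400,410) in the crop) and its rear is still beneath the rails. I'll slide on with a slight lift.

arm_command(
  deltas=[
    [0,0,0,0,-1,0,1],
    [0,0,0,0,-2,-0.1,1],
    [0,0,0,0,-3,-0.08,1],
    [0,0,0,0,-4,-0.02,1],
    [0,0,0,0,-5,0.05,1],
    [0,0,0,0,-5.5,0.09,1],
    [0,0,0,0,-5.5,0.09,1],
  ],
)

```text
time_s: 4.73
tcp_pos: [0.5128, 0.0698, 0.1202]
ee_rot: [[0.971, 0.24, -0.014], [0.241, -0.968, 0.071], [0.003, -0.072, -0.997]]
wrist_force: [-0.7, -0.1, -1.9]
gripper_width: 0.185
gripper_force: 30.0
```

```bash
python3 est.py; python3 -c "
from h import *
go([.533,.345,.2],-90+13.8)"
```

```text
front [0.1861 0.09  ] rear [0.0066 0.077 ] tilt 4.13 F [-0.7 -0.1 -1.9] w 0.185 [0.5128 0.0698 0.1202] 4.7333
t 4.7333 tcp [0.5128 0.0698 0.1202] w 0.185 F [-0.7 -0.1 -1.9] DELTA [-0.0721 -0.0032  0.0024] [  8.61 -26.73  -6.05] rows 6.888650555755588
```

arm_command(
  deltas=[
    [0,0,0,0,-0.14,-2,1],
    [-0.03,0,0,0,-0.3,-4,1],
    [-0.072,0,0,0,-0.6,-6.3,1],
    [-0.072,0,0,2,-4,-6.3,1],
    [-0.072,0,0,4,-8,-6.3,1],
    [-0.072,0,0,6,-12,-6.2,1],
    [-0.072,0,0,8,-16,-6.2,1],
  ],
)

```text
time_s: 5.32
tcp_pos: [0.5515, 0.2307, 0.1933]
ee_rot: [[0.971, 0.238, 0.003], [0.238, -0.971, 0.001], [0.003, -0.0, -1.0]]
wrist_force: [2.1, -1.1, -1.7]
gripper_width: 0.18
gripper_force: 30.0
```

```bash
python3 -c "
from h import *
go([.547,.351,.10],-101.4)"
```

```text
t 5.3167 tcp [0.5515 0.2307 0.1933] w 0.18 F [ 2.1 -1.1 -1.7] DELTA [-0.001  -0.003   0.4393] [  2.4  -11.78   9.34] rows 3.6515426836804528
```

arm_command(
  deltas=[
    [0,0,0.1,0.7,-3,0,1],
    [0,0,0.2,1.4,-6,1,1],
    [0,0,0.3,2,-9,3,1],
    [0,0,0.4,2.4,-11.8,6,1],
    [0,0,0.44,2.4,-11.8,9.3,1],
    [0,0,0.44,2.4,-11.8,9.3,1],
    [0,0,0.44,2.4,-11.8,9.3,1],
  ],
)

```text
time_s: 5.9
tcp_pos: [0.5458, 0.3486, 0.0979]
ee_rot: [[0.981, -0.196, -0.001], [-0.196, -0.981, -0.004], [-0.0, 0.004, -1.0]]
wrist_force: [0.0, -0.4, -1.7]
gripper_width: 0.182
gripper_force: 30.0
```

```bash
python3 -c "
from h import *
go([.547,.351,.035],-101.4)
c=cap('wrist'); cv2.imwrite('pics/w3.png',c['pixels'])
h,s,v=cv2.split(hsv(c))
m=blob((h>100)&(h<125)&(s>60)); print(rect(c,m,.003))
"
```

```text
t 5.9 tcp [0.5458 0.3486 0.0979] w 0.182 F [ 0.  -0.4 -1.7] DELTA [0.0039 0.0002 0.0017] [ 0.07 -0.28  6.29] rows 1.5090254821004747
(array([567.6, 385.7]), array([111.5,  24.7]), 168.6)
```

View pics/w3.png

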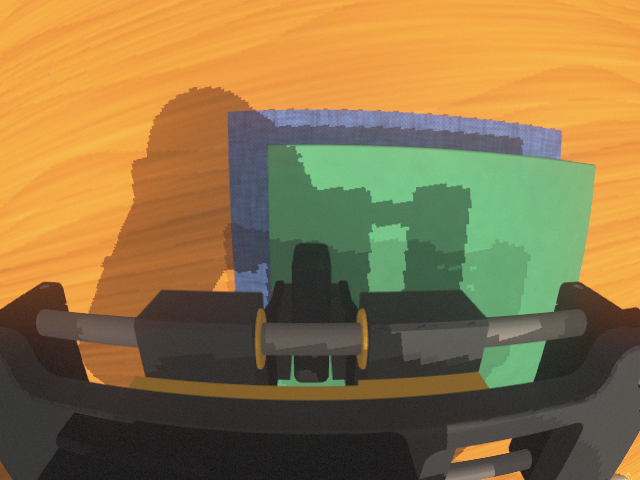

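The lid (268–595, 145–380) hangs level over the mat (228–560, 112–…) and lines up with it. I'll lower it.

arm_command(
  deltas=[
    [0.002,0,0,0.1,-0.2,2.5,1],
    [0.004,0,0,0.1,-0.2,4.5,1],
    [0.004,0,0,0.1,-0.2,5.5,1],
    [0.004,0,0,0.1,-0.2,5.8,1],
    [0.004,0,0,0.1,-0.2,6.1,1],
    [0.004,0,0,0.1,-0.2,6.3,1],
    [0.004,0,0,0.1,-0.2,6.3,1],
  ],
)

```text
time_s: 6.53
tcp_pos: [0.5491, 0.3518, 0.0383]
ee_rot: [[0.98, -0.197, 0.005], [-0.197, -0.98, 0.006], [0.004, -0.007, -1.0]]
wrist_force: [-0.6, 0.2, -1.5]
gripper_width: 0.183
gripper_force: 30.0
```

arm_command(
  deltas=[
    [-0.005,0,0,0,0,0.15,1],
    [-0.005,0,0,0,0,0.3,1],
    [-0.005,0,0,0,0,0.3,1],
    [-0.005,0,0,0,0,0.3,1],
  ],
)

```text
time_s: 6.87
tcp_pos: [0.5488, 0.352, 0.0348]
ee_rot: [[0.98, -0.197, 0.004], [-0.197, -0.98, 0.0], [0.004, -0.001, -1.0]]
wrist_force: [-0.1, 0.4, 0.6]
gripper_width: 0.181
gripper_force: 30.0
```

Contact. Release and rise.

arm_command(
  deltas=[
    [0,0,0,0,0,0,0],
    [0,0,0,0,0,0,0],
    [0,0,0,0,0,0,0],
    [0,0,0,0,0,-2,0],
    [0,0,0,0,0,-6,0],
    [0,0,0,0,0,-10,0],
    [0,0,0,0,0,-14,0],
    [0,0,0,0,0,-18,0],
  ],
)

```text
time_s: 7.53
tcp_pos: [0.5477, 0.3511, 0.2162]
ee_rot: [[0.98, -0.197, 0.003], [-0.197, -0.98, -0.0], [0.003, -0.0, -1.0]]
wrist_force: [1.4, -0.1, -0.2]
gripper_width: 0.497
gripper_force: 0.0
```

```bash
python3 - <<'E'
from h import *
c=cap('top'); cv2.imwrite('pics/t3.png',c['pixels']); h,s,v=cv2.split(hsv(c))
P=c['pixels'][170:300,235:370]
m=blob((h<12)&(s>190)&(v>60)|(h>172)&(s>150),(235,170,370,295)); print('red',cv2.boundingRect(m),rect(c,m,.05))
w=blob((s<60)&(v>140),(235,170,370,295)); print('white',cv2.boundingRect(w),rect(c,w,.068))
l=blob((h>45)&(h<95)&(s>50),(40,170,210,310)); print('lid',rect(c,l,.01))
cv2.imwrite('pics/t3c.png',cv2.resize(c['pixels'][160:310,40:380],None,fx=2.3,fy=2.3))
go([.558,-.08,.25],14.3)
E
```

```text
red (268, 250, 1, 1) (array([513.7, -24.2]), array([0., 0.]), 0.0)
white (265, 218, 61, 30) (array([546.9, -79.3]), array([116.5,  31.3]), 105.3)
lid (array([534.3, 283. ]), array([183.4, 151.6]), 78.5)
t 7.5833 tcp [0.5516 0.3535 0.2267] w 0.496 F [2.  1.5 7.3] DELTA [ 0.0078 -0.0224 -2.0173] [ 9.15 42.36 -2.71] rows 10.412332149816688
```

View pics/t3c.png

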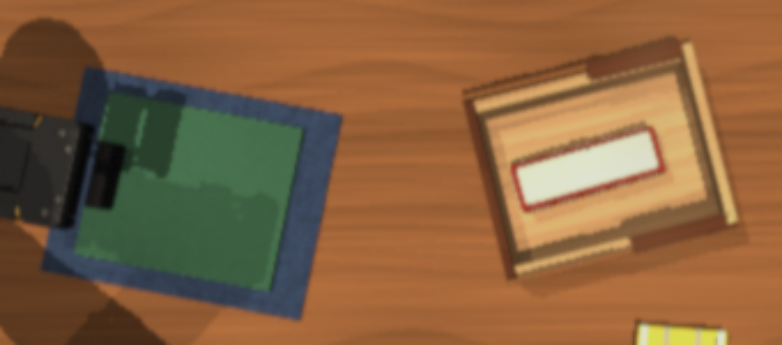

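The lid lies on the mat, centred at (534,283) mm against the mat's (533,282). The tram's white roof in the box is at crop (588,168), 105° in world. Moving above the tram.

arm_command(
  deltas=[
    [0,0,0.1,0.7,3.8,-0.5,-0.5],
    [0,0,0.2,1.4,7.7,-1,-0.5],
    [0,0,0.3,2.2,11.6,-1.5,-0.5],
    [0,0,0.4,2.9,15.5,-2,-0.5],
    [0,0,0.5,3.6,19.4,-2,-0.5],
    [0,0,0.6,4.3,23.3,-2,-0.5],
    [0,0,0.7,5,27.2,-2,-0.5],
    [0,0,0.8,5.8,31,-2,-0.5],
  ],
)

```text
time_s: 8.25
tcp_pos: [0.5428, 0.0342, 0.2344]
ee_rot: [[0.537, -0.843, 0.003], [-0.843, -0.537, -0.0], [0.002, -0.003, -1.0]]
wrist_force: [1.1, 0.7, -0.0]
gripper_width: 0.748
gripper_force: 0.0
```

```bash
python3 -c "
from h import *
go([.547,-.079,.21],-164.7)"
```

```text
t 8.25 tcp [0.5428 0.0342 0.2344] w 0.748 F [ 1.1  0.7 -0. ] DELTA [-0.0028 -0.0014  0.3003] [9.77 5.74 2.44] rows 2.7791820480723635
```

arm_command(
  deltas=[
    [0,0,0.1,3,1.8,0,-0.5],
    [0,0,0.2,6,3.5,0.5,-0.5],
    [0,0,0.3,8.5,5,1.5,-0.5],
    [0,0,0.3,9.4,5.5,2,-0.5],
    [0,0,0.3,9.4,5.5,2,-0.5],
    [0,0,0.3,9.4,5.5,2,-0.5],
  ],
)

```text
time_s: 8.75
tcp_pos: [0.548, -0.0729, 0.2139]
ee_rot: [[0.269, -0.963, 0.002], [-0.963, -0.269, -0.0], [0.001, -0.002, -1.0]]
wrist_force: [-0.3, 1.1, 1.3]
gripper_width: 0.749
gripper_force: 0.0
```

```bash
python3 - <<'E'
from h import *
go([.547,-.079,.05],-164.7)
c=cap('wrist'); cv2.imwrite('pics/w4.png',c['pixels']); h,s,v=cv2.split(hsv(c))
w=blob((s<70)&(v>140)); print('white',cv2.boundingRect(w),rect(c,w,.068))
E
```

```text
t 8.75 tcp [ 0.548  -0.0729  0.2139] w 0.749 F [-0.3  1.1  1.3] DELTA [-0.0019 -0.0009  0.005 ] [ 0.54  0.29 16.39] rows 3.932438545658403
white (577, 0, 63, 136) (array([ 312. , -337.5]), array([156.8,  99.9]), 100.8)
```

View pics/w4.png

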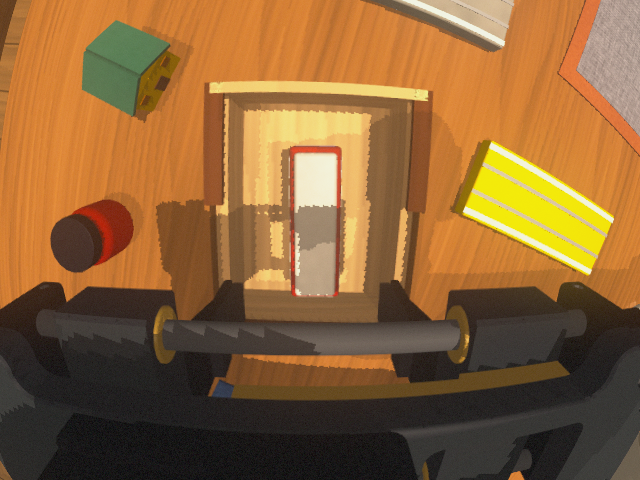

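Wrist view: the tram's roof, edged in red, spans (291,147)–(340,297) in the box cavity. The fingers at x≈225 and 400 sit clear on either side of it.

```bash
python3 - <<'E'
from h import *
c=cap('wrist'); P=plane(c,[[291,148],[340,148],[291,296],[339,296]],.068); print(P.round(4),P.mean(0))
d=P[2:].mean(0)-P[:2].mean(0); print(np.linalg.norm(d),np.degrees(np.arctan2(d[1],d[0])))
m=P.mean(0); go([m[0],m[1],.05],-164.7)
E
```

```text
[[ 0.5816 -0.1339  0.068 ]
 [ 0.5451 -0.1442  0.068 ]
 [ 0.5499 -0.0146  0.068 ]
 [ 0.5104 -0.0257  0.068 ]] [ 0.54674793 -0.07961003  0.068     ]
0.12350088085228618 105.60795818036753
t 8.85 tcp [ 0.5485 -0.0718  0.2146] w 0.749 F [ 0.3  1.3 -0.6] DELTA [-0.0033 -0.0011  0.0068] [ 0.69  0.44 16.45] rows 3.9507491450598775
```

arm_command(
  deltas=[
    [0,0,0,0.65,0.35,2,-0.5],
    [0,0,0,0.65,0.35,5,-0.5],
    [0,0,0,0.65,0.35,8,-0.5],
    [0,0,0,0.65,0.35,10,-0.5],
    [0,0,0,0.65,0.35,11.5,-0.5],
    [0,0,0,0.65,0.35,11.5,-0.5],
  ],
)

```text
time_s: 9.35
tcp_pos: [0.545, -0.0786, 0.0963]
ee_rot: [[0.271, -0.963, -0.004], [-0.963, -0.271, -0.0], [-0.001, 0.004, -1.0]]
wrist_force: [-0.5, 0.0, -0.2]
gripper_width: 0.754
gripper_force: 0.0
```

```bash
python3 - <<'E'
from h import *
go([.5467,-.0795,.05],-164.5)
E
```

```text
t 9.35 tcp [ 0.545  -0.0786  0.0963] w 0.754 F [-0.5  0.  -0.2] DELTA [0.0036 0.0005 0.0035] [ 0.14 -0.15  4.63] rows 1.1108502589521725
```

arm_command(
  deltas=[
    [0,0,0,0.1,-0.1,1.5,-0.5],
    [0,0,0,0.1,-0.1,3,-0.5],
    [0,0,0,0.1,-0.1,4.3,-0.5],
    [0,0,0,0.1,-0.1,4.5,-0.5],
    [0,0,0,0.1,-0.1,4.5,-0.5],
    [0,0,0,0.1,-0.1,4.5,0],
  ],
)

```text
time_s: 9.85
tcp_pos: [0.5494, -0.08, 0.0556]
ee_rot: [[0.27, -0.963, 0.005], [-0.963, -0.27, -0.0], [0.002, -0.005, -1.0]]
wrist_force: [-0.2, -0.2, 0.2]
gripper_width: 0.727
gripper_force: 0.0
```

arm_command(
  deltas=[
    [0,0,0,0,0,0,0.2],
    [0,0,0,0,0,0,1],
    [0,0,0,0,0,0,1],
    [0,0,0,0,0,0,1],
    [0,0,0,0,0,0,1],
    [0,0,0,0,0,0,1],
  ],
)

```text
time_s: 10.35
tcp_pos: [0.5482, -0.0806, 0.0548]
ee_rot: [[0.269, -0.963, 0.003], [-0.963, -0.269, -0.0], [0.001, -0.003, -1.0]]
wrist_force: [-1.8, 1.0, 5.4]
gripper_width: 0.479
gripper_force: 30.0
```

arm_command(
  deltas=[
    [0,0,0,0,0,-0.7,1],
    [0,0,0,0,0,-2,1],
    [0,0,0,0,0,-4,1],
    [0,0,0,0,0,-6.5,1],
    [0,0,0,0,0,-9,1],
    [0,0,0,0,0,-11.5,1],
    [0,0,0,0,0,-13,1],
    [0,0,0,0,0,-13,1],
  ],
)

```text
time_s: 11.02
tcp_pos: [0.55, -0.0805, 0.188]
ee_rot: [[0.269, -0.963, 0.011], [-0.963, -0.269, 0.0], [0.003, -0.01, -1.0]]
wrist_force: [0.2, 0.3, -1.4]
gripper_width: 0.481
gripper_force: 30.0
```

```bash
python3 - <<'E'
from h import *
go([.515,-.335,.18],-92.3)
E
```

```text
t 11.0167 tcp [ 0.55   -0.0805  0.188 ] w 0.481 F [ 0.2  0.3 -1.4] DELTA [-0.0073 -0.009  -1.2582] [23.57 10.23  0.76] rows 6.163086084492383
```

arm_command(
  deltas=[
    [0,0,-0.11,2,0.9,0,1],
    [0,0,-0.22,5,2.1,0,1],
    [0,0,-0.33,8,3.4,0,1],
    [0,0,-0.44,11,4.7,0,1],
    [0,0,-0.55,14,6,0,1],
    [0,0,-0.66,17,7.3,0,1],
    [0,0,-0.77,20,8.6,0,1],
    [0,0,-0.88,22,9.5,0,1],
  ],
)

```text
time_s: 11.68
tcp_pos: [0.5141, -0.3201, 0.1819]
ee_rot: [[0.915, -0.404, -0.0], [-0.404, -0.915, 0.001], [-0.001, -0.001, -1.0]]
wrist_force: [1.6, 0.7, -3.1]
gripper_width: 0.48
gripper_force: 30.0
```

```bash
python3 - <<'E'
from h import *
go([.515,-.335,.15],-92.3)
E
```

```text
t 11.6833 tcp [ 0.5141 -0.3201  0.1819] w 0.48 F [ 1.6  0.7 -3.1] DELTA [-0.001   0.0004 -0.3753] [0.69 1.33 3.19] rows 0.8449878808564248
```

arm_command(
  deltas=[
    [0,0,-0.11,0.3,0.6,0,1],
    [0,0,-0.22,0.6,1,1,1],
    [0,0,-0.33,0.6,1.2,2.5,1],
    [0,0,-0.375,0.6,1.2,3.5,1],
    [0,0,-0.375,0.6,1.2,3.5,1],
    [0,0,-0.375,0.6,1.2,3.5,1],
  ],
)

```text
time_s: 12.18
tcp_pos: [0.5152, -0.3311, 0.1472]
ee_rot: [[0.999, -0.045, -0.001], [-0.045, -0.999, 0.001], [-0.001, -0.001, -1.0]]
wrist_force: [0.4, 0.3, -2.4]
gripper_width: 0.483
gripper_force: 30.0
```

```bash
python3 - <<'E'
from h import *
go([.515,-.335,.0695],-92.3)
c=cap('wrist'); cv2.imwrite('pics/w5.png',c['pixels'])
E
```

```text
t 12.1833 tcp [ 0.5152 -0.3311  0.1472] w 0.483 F [ 0.4  0.3 -2.4] DELTA [-0.0012  0.001  -0.0053] [0.01 0.4  7.77] rows 1.8647965041053498
```

View pics/w5.png

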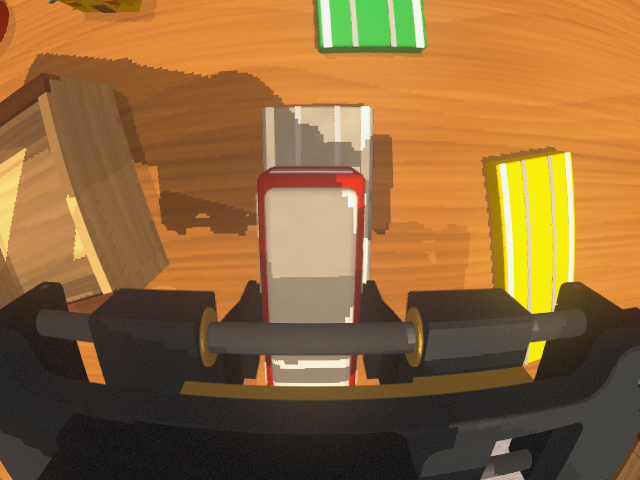

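View: the tram (258–365, 168–390) hangs above the plinth, whose far end spans (263,106)–(372,106). The white lines run down at x≈268 and 368. I'll check lateral centring.

```bash
python3 - <<'E'
from h import *
c=cap('wrist'); print(plane(c,[[263,107],[372,107],[264,165],[369,240],[370,165]],.022).round(4))
P=plane(c,[[262,172],[364,172],[264,275],[360,275]],.138); print('tram',P.round(4))
go([.515,-.335,.0695],-92.3)
E
```

```text
[[ 0.6167 -0.3009  0.022 ]
 [ 0.6135 -0.3792  0.022 ]
 [ 0.5743 -0.2992  0.022 ]
 [ 0.5142 -0.3749  0.022 ]
 [ 0.571  -0.3764  0.022 ]]
tram [[ 0.5786 -0.3133  0.138 ]
 [ 0.5767 -0.3557  0.138 ]
 [ 0.533  -0.3106  0.138 ]
 [ 0.5311 -0.3534  0.138 ]]
t 12.2833 tcp [ 0.5164 -0.3314  0.1492] w 0.483 F [-0.5  0.5 -1.9] DELTA [ 0.0003 -0.0028 -0.0044] [-0.15  0.36  7.97] rows 1.9125931823867774
```

arm_command(
  deltas=[
    [0,0,-0.005,0,0.35,1.5,1],
    [0,0,-0.005,0,0.35,3.5,1],
    [0,0,-0.005,0,0.35,5.3,1],
    [0,0,-0.005,0,0.35,6.3,1],
    [0,0,-0.005,0,0.35,6.8,1],
    [0,0,-0.005,0,0.35,6.8,1],
    [0,0,-0.005,0,0.35,6.8,1],
  ],
)

```text
time_s: 12.87
tcp_pos: [0.5169, -0.3352, 0.082]
ee_rot: [[0.999, -0.038, 0.004], [-0.038, -0.999, -0.001], [0.004, 0.001, -1.0]]
wrist_force: [0.4, -0.7, -2.1]
gripper_width: 0.481
gripper_force: 30.0
```

```bash
python3 - <<'E'
from h import *
go([.515,-.3355,.0688],-92.3)
E
```

```text
t 12.8667 tcp [ 0.5169 -0.3352  0.082 ] w 0.481 F [ 0.4 -0.7 -2.1] DELTA [ 0.001  -0.0041  0.0017] [-0.2   0.04  1.32] rows 0.3210363260356378
```

arm_command(
  deltas=[
    [0,-0.004,0,0,0,0.4,1],
    [0,-0.004,0,0,0,0.7,1],
    [0,-0.004,0,0,0,0.95,1],
    [0,-0.004,0,0,0,1.1,1],
    [0,-0.004,0,0,0,1.2,1],
    [0,-0.004,0,0,0,1.2,1],
  ],
)

```text
time_s: 13.37
tcp_pos: [0.5163, -0.3349, 0.0691]
ee_rot: [[0.999, -0.039, -0.001], [-0.039, -0.999, -0.0], [-0.001, 0.0, -1.0]]
wrist_force: [0.6, -0.2, -2.4]
gripper_width: 0.479
gripper_force: 30.0
```

Still hanging (−2.4 N), so a little further.

arm_command(
  deltas=[
    [0,0,0,0,0,0.08,1],
    [0,0,0,0,0,0.16,1],
    [0,0,0,0,0,0.16,1],
    [0,0,0,0,0,0.16,1],
  ],
)

```text
time_s: 13.7
tcp_pos: [0.5164, -0.335, 0.0689]
ee_rot: [[0.999, -0.038, -0.001], [-0.038, -0.999, -0.001], [-0.001, 0.001, -1.0]]
wrist_force: [-2.0, 1.4, 6.5]
gripper_width: 0.484
gripper_force: 30.0
```

arm_command(
  deltas=[
    [0,0,0,0,0,-0.05,-0.5],
    [0,0,0,0,0,-0.05,-0.5],
    [0,0,0,0,0,-0.05,-0.5],
    [0,0,0,0,0,-0.05,-0.5],
    [0,0,0,0,0,-2,-0.5],
    [0,0,0,0,0,-6,-0.5],
    [0,0,0,0,0,-10,-0.5],
    [0,0,0,0,0,-13,-0.5],
  ],
)

```text
time_s: 14.37
tcp_pos: [0.5172, -0.3354, 0.2007]
ee_rot: [[0.999, -0.038, 0.001], [-0.038, -0.999, -0.002], [0.001, 0.002, -1.0]]
wrist_force: [0.4, -0.4, 0.4]
gripper_width: 0.749
gripper_force: 0.0
```

arm_command(
  deltas=[
    [0,0,0,-4,0,-1,-0.5],
    [0,0,0,-8,-4,-2,-0.5],
    [0,0,0,-10,-8,-2,-0.5],
    [0,0,0,-10,-12,-2,-0.5],
    [0,0,0,-10,-16,-2,-0.5],
    [0,0,0,-10,-20,-2,-0.5],
    [0,0,0,-10,-20,-2,-0.5],
    [0,0,0,-10,-20,-2,-0.5],
  ],
)

```text
time_s: 15.03
tcp_pos: [0.4243, -0.1288, 0.2182]
ee_rot: [[0.999, -0.034, 0.0], [-0.034, -0.999, 0.0], [0.0, -0.0, -1.0]]
wrist_force: [0.0, -0.1, -0.3]
gripper_width: 0.752
gripper_force: 0.0
```

```bash
python3 - <<'E'
from h import *
c=cap('top'); cv2.imwrite('pics/t6.png',c['pixels']); h,s,v=cv2.split(hsv(c))
w=blob((h<10)&(s>140)|(h>172)&(s>140),(380,180,460,310)); print('tram',rect(c,w,.08))
l=blob((h>45)&(h<95)&(s>50),(40,170,210,310)); print('lid',rect(c,l,.01))
st=sense(); print(st['tcp_pos'],st['wrist_force'])
E
```

```text
tram (array([ 513.7, -325.1]), array([128.5,  40.5]), 3.1)
lid (array([534.2, 282.7]), array([182.3, 151.5]), 78.6)
[ 0.42445613 -0.13002092  0.21804   ] [ 0.46906336 -0.98659179  0.71185971]
```

View pics/t6.png

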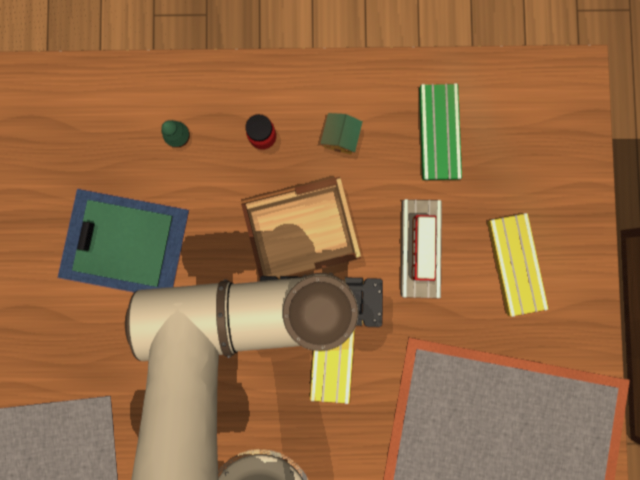

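```bash
python3 - <<'E'
from h import *
c=cap('top'); h,s,v=cv2.split(hsv(c))
w=blob((s<60)&(v>150),(413,205,438,290)); print(cv2.boundingRect(w),rect(c,w,.082))
pl=blob((s<110),(395,190,450,305)); print('plinth',cv2.boundingRect(pl),rect(c,pl,.022))
print(v[248,398:446],s[248,398:446],h[248,398:446])
E
```

```text
(418, 217, 17, 61) (array([ 514.9, -334.3]), array([116.9,  31.2]), 178.5)
plinth (401, 199, 41, 100) (array([ 514.9, -335.1]), array([201.1,  82. ]), 177.7)
[152 140 101  75 102 165 217 226 214 163 110  90  89  86  81 100 119 144
 161 152 200 222 227 227 227 227 227 227 227 227 227 227 227 227 227 224
 209 167 165 202 223 218 177 141 147 153 153 153] [168 168 159 112  70  46  32  26  31  48  70  68  69  80 123 115 105 170
 187 104  54  30  25  24  25  26  26  26  27  26  26  25  26  28  29  34
  55  93  63  35  30  34  49 105 160 165 168 168] [13 13 13 15 18 24 34 35 33 23 18 18 19 17 13 16  9  3  2 10 21 32 37 36
 35 37 35 35 36 35 35 35 37 36 36 32 23 11 16 30 33 34 23 14 13 13 13 13]
```

The roof centre (514.9, −334.3) mm is within 1 mm of the plinth's (514.9, −335.1), and the two are 0.8° apart. The lid lies on the mat, and the house, jar and tree haven't moved. Handing in.

```bash
python3 -c "
from station import finish_job
print(finish_job())"
```

```text
the job is handed in; nothing more can be done
None
```

I handed the job in at about 15 s: the lid lies flat, handle up, about 1 mm off the mat's centre. The tram stands released on the grey plinth, about 1 mm off centre and 1° off the rails, and the house, jar and tree are where they were; the hand-in returned no verdict.

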